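# Right the fallen measuring cylinder and load it into the balance

### The arm

A 6-joint arm with a two-finger parallel gripper is mounted at the origin on a cart in front of the work surface, level with it; the furniture and walls round the work are solid. World frame = base frame: x ahead of the robot, y to its left, z up, the work surface at z = 0. Lengths are in m, angles in degrees, forces in N, time in s.
With the tool pointing down it reaches from about 0.3 to 0.75 m from the base axis. Payload 8.5 kg.
Tool frame: the origin (TCP) lies midway between the tips of the shut fingers; the grasp point (between the pads) lies 19 mm behind it; z points along the fingers, y is the line along which they close (so a half turn about z gives the same grasp; the last joint's range is limited). The gripper opens to 85 mm and grips with 20 to 120 N. Pads are 22 mm wide; open, the fingers measure 114 mm over their backs; the gripper's body (76 mm by 85 mm) begins 54 mm behind the grasp point. The pads swing forward as they close: fully open they stand 13 mm farther back than shut.
Start: joints at [51.205, 21.807, 74.336, -0, 83.858, -12.336], TCP at [0.245, 0.492, 0.231] pointing down, gripper open.
Joint ranges: [-178.18, 178.18], [-50.72, 133.34], [12.68, 142.11], [-81.47, 261.47], [9.98, 163.14], [-165.26, 165.26]. Speed limits (degrees/s): [136.94, 136.94, 180, 180, 180, 180].

### API

Orientations are given as a 3x3 rotation matrix whose columns are the frame's x, y, z axes.
In Python, from rig import observe, optics, order, spotter gives the robot as it stands.
- The arm moves only by the tool move_arm, never from a script. Its argument "series" is text: rows parted by semicolons, each of 5 numbers parted by spaces: the shift along the tool's x, y, z in cm, then the turn about the tool's z in degrees, then the opening, from -1 (shut) to 1 (fully open). A call has 1 to 8 rows; each row is the pose to reach, as a shift and turn from the pose commanded when the call began, along the tool's axes at that moment; what a row does not reach only later rows make up. A row lasts 1/8 s, in which the tool goes at most 62.5 mm and 10.7 degrees, less where a joint would pass 70% of its speed; a pose out of reach is approached as far as the arm can. A call with a gripper value outside its range is refused whole. The fingers move at their own pace and stop on an object; "force" is the grip in N (left out, the last holds). Time passes only in rows, so rows that repeat a pose let the fingers close. It gives the time, the measured TCP pose, the force, the opening and the grip force at its end, in the units of the state.
- observe(): the state, without advancing time (a new reading comes with each control period).
- optics.get_image(name): name is "side" or "top" or "wrist"; returns a dict with "pixels" (420x560x3 uint8, blue, green, red), "camera_matrix" (3x3 intrinsics, pixels), "dist" ([k1, k2, p1, p2, k3] as OpenCV has them; the pictures are not rectified), "rvec" (rotation vector, rad) and "tvec" (3), from world to camera coordinates, as OpenCV has them. Camera axes: x right, y down, z forward; pixel columns grow to the right and rows downward; lengths in m; the calibration is good to about 2 mm. A picture is of the moment at which its call begins. There is no depth.
- order.close_job(): hands the job in; it is judged then, once.
Trained networks look in the newest picture that a camera, given by its name, has taken for a name from the list of things; names that differ only in an ending like _2 or _b are one class to them, and where a whole thing is asked for, a point or a joint stands for the part that bears it (a point fixed in the world has none). Each returns a list of dicts, best first, with "score" (0 to 1); they miss things now and then, are a little off and sometimes report something else, mostly with a low value. They report only what shows in the picture. A call takes as long as a camera call.
- spotter.find_in(thing, camera): "point" ([x, y, z] in m, in world coordinates, good to about 4 mm: the middle of the surface that is visible of it).
- spotter.cut_out(thing, camera): "pixels" (420x560 bool, what is visible of it).
- spotter.mark_of(thing, camera): "point" ([x, y, z] in m, in world coordinates, good to about 4 mm: a listed point, or the origin of a listed thing).
The state is a dict: "time_s": time; "q": joint angles; "qvel": joint speeds; "joint_efforts": joint torques, N m; "position": TCP position; "tool_rot": TCP orientation; "ft_force": force on the tool from outside, world axes, zero at the start; "wrist_torque": the same for the moment, N m; "grip_width": finger opening in m; "gripper_force": force on a finger pad.
Only numpy, scipy, OpenCV 4.12 (cv2) and the standard library are available. Lean on these libraries where they do the work, as an engineer would, in place of code of your own. Each camera call takes 0.05 s, during which the arm holds its last target. There are 200 camera calls.

### The job

The empty measuring cylinder lying on the bench has to be weighed. Stand it up on its foot on the bench and let go of it, then take it again by the top of its barrel and lower it through the open top of the balance's draft shield, setting it gently upright on the middle of the weighing pan; let go and slide the shield's top door fully shut over it. Leave the other things on the bench where they are.

Things in the scene. Friction and masses are not known exactly. Their poses are not given: they have to be found in the camera images.
- measuring_cylinder: The fallen cylinder: translucent white plastic, 150 mm tall, 0.06 kg; round barrel 29 mm thick at the foot, 31 at the mouth; hexagonal foot 48 mm across flats, 54 across corners, 9 thick. Lies with its mouth to the robot's left or near left, axis 24 mm above the bench at the foot, 16 at the mouth. Origin: centre of the foot's underside; z axis from foot to mouth (up when standing).
- cylinder_mouth (a point): Centre of the fallen cylinder's mouth, 150 mm from its origin along its z axis.
- balance: Analytical balance, fixed, right half of the bench, 375 deep x 210 wide. Origin on the bench; x points from its key panel to its back, z up. Weighing chamber: x -0.125 to 0.065, y -0.094 to 0.094; glass front and sides 4 to 10 mm thick, top 236 mm above the bench; white column behind as high (x to 0.19). The only way in is the open top. Pan's middle at x = -0.030, y = 0.
- pan_middle (a point): Middle of the top face of the balance's round steel weighing pan (80 mm in diameter, top 70 mm above the bench, giving 1 mm for every 4 N on it as load cells' overload springs do, 3 mm at most); axes as the balance.
- door_handle (a point): Middle of the top edge of the handle of the shield's sliding top door: grey upright bar 12 mm thick (balance x), 70 long (its y), 24 high, on the door's front edge; its top is 266 mm above the bench. The door frame below it is 22 wide and 6 mm thick; the door's glass lies behind it (+x).
- shield_door (a joint): Travel of the shield's top door in m: 0 = fully shut (handle over the front pane), 0.17 = fully open, slid to the back over the rear column. Starts open at 0.15 to 0.17; light friction, about 1.5 N; stays where it is left.
- conical_flask: Bystander: empty conical glass flask, 63 mm across, 90 mm tall, standing behind the fallen cylinder. Origin at the centre of its underside.
- beaker: Bystander: glass beaker, 72 mm across, 85 mm tall, further back. Origin at the centre of its underside.
- second_cylinder: Bystander: a second measuring cylinder of the same kind that already stands upright at the back; not to be touched. Origin at the centre of its underside.
- marker: Bystander: marker pen, 136 mm long, 20 mm high, lying near the front edge of the bench. Origin at the centre of its underside.
- petri: Bystander: closed petri dish, 90 mm across, 15 mm high, near the front edge of the bench. Origin at the centre of its underside.

How it is judged (in metres and radians):
On the way, in this order (a step that is already met when the one before it is completed fails the run):
1. the cylinder stands upright on its foot on the bench, let go and at rest (angle between measuring_cylinder's own z axis and vertical below 0.06 rad and height (world z) of measuring_cylinder below 0.006 m and contact force between measuring_cylinder and the fingers below 0.05 N and contact force between measuring_cylinder and the arm below 0.05 N and linear speed of measuring_cylinder below 0.02 m/s and angular speed of measuring_cylinder below 0.3 rad/s), for 0.2 s.
2. the cylinder stands upright on the middle of the weighing pan, let go and at rest (angle between measuring_cylinder's own z axis and vertical below 0.06 rad and horizontal distance between measuring_cylinder and pan_middle below 0.018 m and z of measuring_cylinder in the frame of pan_middle between -0.003 and 0.004 m and contact force between measuring_cylinder and the fingers below 0.05 N and contact force between measuring_cylinder and the arm below 0.05 N and linear speed of measuring_cylinder below 0.02 m/s and angular speed of measuring_cylinder below 0.3 rad/s), for 0.2 s.
At the end, for the whole second after the job is handed in: The measuring cylinder stands upright (within 0.06 rad) and at rest on the weighing pan, its foot's centre within 18 mm of the pan's middle and its underside on the pan, touched by nothing of the robot, and the shield's top door is shut to within 5 mm (all of step 2 and value of joint shield_door below 0.005 m).
It fails at once if the cylinder is pressed, dropped or knocked against the balance with more than 20 N (contact force between measuring_cylinder and balance above 20 N).
It fails at once if a bystander is moved by more than 30 mm or tipped over (distance of any of conical_flask, beaker, second_cylinder, marker, petri from where it was at the start of the episode above 0.03 m or angle between any of conical_flask, beaker, second_cylinder, marker, petri's own z axis and vertical above 0.3 rad).
It also fails if it takes over 72 s, if anything falls off the work surface, if the arm or the gripper's body presses on something with over 40 N, if the wrist force passes 120 N, or if a joint passes its speed limit or range.

## Working session

There is one attempt and no reset: what is moved stays moved. The work goes in short steps, Python scripts to look and compute and a tool call to move; the robot and the scene stay as the last step left them, time stands still between calls to the robot, and variables do not carry over. Pictures are saved under pics/ and viewed, at most 10 in all, crops included, and the job is handed in when it is done.

Besides the shell and the picture viewer there is one more tool, called as name(argument=value, ...), one argument or row to a line, values as JSON. move_arm: Moves the arm, as the interface text tells. Its arguments: {"type":"object","properties":{"series":{"type":"string"},"force":{"type":"number"}},"required":["series"]}

```bash
mkdir -p pics; ls
cat > h.py <<'E'
import numpy as np,cv2
from rig import observe,optics,order,spotter
def pic(c,n):
    im=optics.get_image(c); cv2.imwrite(f'pics/{n}.png',im['pixels']); return im
def pr(im,P):
    return cv2.projectPoints(np.array(P,float).reshape(-1,3),im['rvec'],im['tvec'],im['camera_matrix'],im['dist'])[0].reshape(-1,2)
def E(E_=None): pass
E
python3 - <<'E'
from h import *
s=observe();print(s['time_s'],s['position'],np.round(s['tool_rot'],3),s['grip_width'])
a=pic('top','t0');b=pic('side','s0')
cv2.imwrite('pics/both0.png',cv2.resize(np.vstack([a['pixels'],b['pixels']]),(400,600)))
for c in('top','side'):
  for t in('measuring_cylinder','cylinder_mouth','balance','pan_middle','door_handle','conical_flask','beaker','marker','petri'):
    r=spotter.mark_of(t,c);print(c,t,[(np.round(x['point'],3).tolist(),round(x['score'],2)) for x in r[:2]])
E
```

```text
pics
0.0 [0.24486622 0.4921441  0.23070746] [[-0.895  0.446 -0.001]
 [ 0.446  0.895 -0.001]
 [ 0.    -0.001 -1.   ]] 0.085050486422043
top measuring_cylinder [([0.548, 0.216, 0.029], 0.71)]
top cylinder_mouth [([0.506, 0.363, 0.017], 0.75)]
top balance [([0.572, -0.127, 0.001], 0.81), ([0.548, 0.219, 0.024], 0.34)]
top pan_middle [([0.547, -0.126, 0.071], 0.8), ([0.569, -0.127, 0.001], 0.35)]
top door_handle [([0.621, -0.134, 0.269], 0.96), ([0.369, 0.101, 0.004], 0.72)]
top conical_flask [([0.668, 0.159, 0.002], 0.7)]
top beaker [([0.795, 0.17, 0.0], 0.86)]
top marker [([0.34, 0.251, 0.002], 0.58), ([0.368, 0.103, 0.003], 0.35)]
top petri [([0.619, -0.134, 0.269], 0.75), ([0.368, 0.104, 0.0], 0.67)]
side measuring_cylinder [([0.548, 0.223, 0.023], 0.88)]
side cylinder_mouth [([0.507, 0.36, 0.016], 0.57)]
side balance [([0.571, -0.131, 0.002], 0.77)]
side pan_middle []
side door_handle [([0.616, -0.134, 0.267], 0.66)]
side conical_flask [([0.667, 0.157, -0.0], 0.82), ([0.618, -0.135, 0.267], 0.62)]
side beaker [([0.793, 0.168, 0.0], 0.91)]
side marker [([0.342, 0.246, 0.001], 0.51)]
side petri [([0.371, 0.101, 0.001], 0.94)]
```

View pics/t0.png

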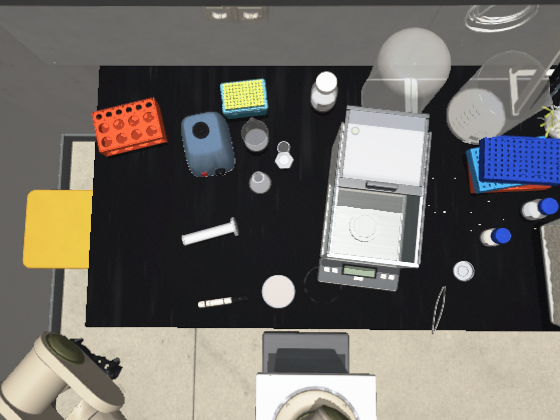

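View pics/s0.png

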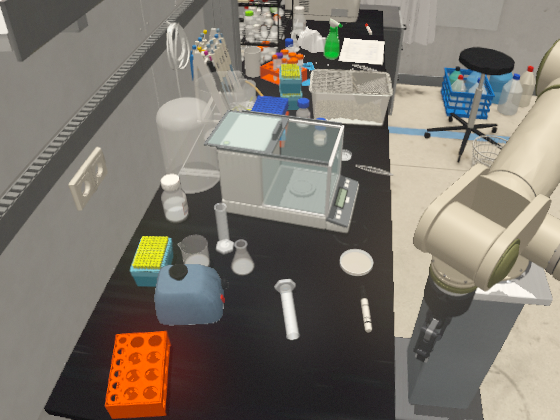

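The top view shows the fallen cylinder with its foot at (235,228) and mouth at (184,240). The flask is at (260,182), the balance pan at (363,228), and the door handle at (380,185), which is the open position. The side view agrees: foot (285,283), mouth (292,335).

Next I hover over the barrel near the mouth.

move_arm(
  series="-6 0 0 10 1; -12 -0.5 2 20 1; -18 -1 5 30 1; -24 -1.3 8 40 1; -30.8 -1.7 12 47.2 1; -30.8 -1.7 12 47.2 1;-30.8 -1.7 12 47.2 1",
  force=20,
)

```text
time_s: 1.88
position: [0.5136, 0.3393, 0.1104]
tool_rot: [[-0.281, 0.96, -0.002], [0.96, 0.281, -0.001], [-0.0, -0.002, -1.0]]
ft_force: [-0.6, -0.1, 0.6]
grip_width: 0.0857
gripper_force: 0.0
```

Run:
```python
from h import *
s=observe();print(s['time_s'],s['position'],np.round(s['tool_rot'],3),s['grip_width'])
im=pic('wrist','w1')
for c in('wrist','top','side'):
  for t in('measuring_cylinder','cylinder_mouth'):
    for f in (spotter.mark_of,):
      r=f(t,c);print(c,t,[(np.round(x['point'],3).tolist(),round(x['score'],2)) for x in r[:2]])
def ray(im,uv):
    n=cv2.undistortPoints(np.array(uv,float).reshape(-1,1,2),im['camera_matrix'],im['dist']).reshape(-1,2)
    R=cv2.Rodrigues(im['rvec'])[0]; return -R.T@np.ravel(im['tvec']), (R.T@np.c_[n,np.ones(len(n))].T).T
r=spotter.cut_out('measuring_cylinder','wrist')
if r:
  m=r[0]['pixels'];v,u=np.nonzero(m);c,d=ray(im,np.c_[u,v]);P=c+d*((0.02-c[2])/d[:,2])[:,None]
  print(r[0]['score'],len(u))
  mu=P[:,:2].mean(0);w=np.linalg.svd(P[:,:2]-mu,full_matrices=False)[2][0];w*=np.sign(w[1]);t=(P[:,:2]-mu)@w
  print(mu,w,np.degrees(np.arctan2(w[1],w[0])),mu+w*t.min(),mu+w*t.max())
```

```text
1.875 [0.51364834 0.33927256 0.1104304 ] [[-0.281  0.96  -0.002]
 [ 0.96   0.281 -0.001]
 [-0.    -0.002 -1.   ]] 0.08568624388503696
wrist measuring_cylinder [([0.546, 0.22, 0.023], 0.89), ([0.367, 0.1, 0.002], 0.71)]
wrist cylinder_mouth [([0.507, 0.361, 0.014], 0.78)]
top measuring_cylinder [([0.548, 0.216, 0.029], 0.71)]
top cylinder_mouth [([0.506, 0.363, 0.017], 0.75)]
side measuring_cylinder [([0.548, 0.223, 0.023], 0.88)]
side cylinder_mouth [([0.507, 0.36, 0.016], 0.57)]
0.55 8713
[0.52753132 0.28806022] [-0.26759905  0.96353036] 105.52144606909903 [0.55023195 0.20632322] [0.50611462 0.36517425]
```

move_arm(
  series="0 0 5 0 1; 0 0 8.5 0 1; 0 0 10.7 0 1; 0 0 10.8 0 1; 0 0 10.8 0 -0.4;0 0 10.8 0 -0.4;0 0 10.8 0 -0.4;0 0 10.8 0 -0.4",
  force=20,
)

```text
time_s: 3.28
position: [0.5135, 0.3401, 0.0041]
tool_rot: [[-0.281, 0.96, 0.001], [0.96, 0.281, 0.001], [0.0, 0.001, -1.0]]
ft_force: [-0.6, -0.2, 5.2]
grip_width: 0.03
gripper_force: 21.8
```

move_arm(
  series="-0.1 0 -1 0 -0.4; -0.4 0 -2 0 -0.4; -0.8 0 -3 0 -0.4; -1.2 0 -4 0 -0.4; -1.7 0 -5 0 -0.4; -1.7 0 -5 0 -0.4",
)

```text
time_s: 4.03
position: [0.5185, 0.3233, 0.0543]
tool_rot: [[-0.281, 0.96, 0.002], [0.96, 0.281, 0.001], [0.0, 0.002, -1.0]]
ft_force: [-0.5, 0.4, -1.9]
grip_width: 0.03
gripper_force: 21.2
```

```bash
cat >> h.py <<'E'
def cyl():
    for c in('wrist','top','side'):
      f=spotter.mark_of('measuring_cylinder',c);m=spotter.mark_of('cylinder_mouth',c)
      print(c,[[np.round(x['point'],3).tolist()+[round(x['score'],2)] for x in r[:2]] for r in (f,m)])
E
python3 - <<'E'
from h import *
cyl()
im=pic('side','s2'); cv2.imwrite('pics/s2.png',cv2.resize(im['pixels'][200:400,180:440],None,fx=2,fy=2))
E
```

```text
wrist [[[0.546, 0.22, 0.023, 0.89], [0.367, 0.1, 0.002, 0.71]], [[0.507, 0.361, 0.014, 0.78]]]
top [[[0.548, 0.216, 0.029, 0.71]], [[0.506, 0.363, 0.017, 0.75]]]
side [[[0.548, 0.223, 0.023, 0.88]], [[0.507, 0.36, 0.016, 0.57]]]
```

View pics/s2.png

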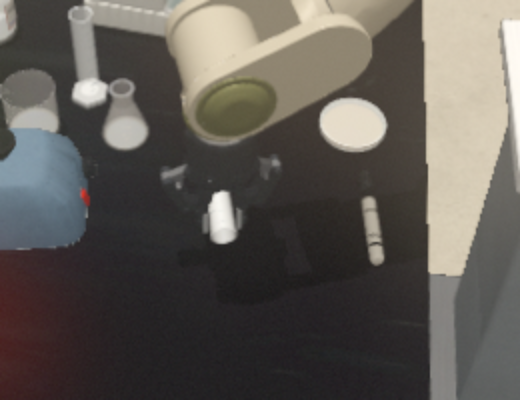

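The crop shows the mouth end held between the fingers at about (222,235). The foot is hidden, and the networks answered from old pictures because I hadn't taken new ones. I'll take fresh pictures before asking them again.

```bash
sed -i "s/^      f=spotter/      optics.get_image(c);f=spotter/" h.py
python3 - <<'E'
from h import *
cyl()
E
```

```text
wrist [[], [[0.511, 0.345, 0.064, 0.82]]]
top [[[0.554, 0.199, 0.074, 0.94]], []]
side [[], [[0.514, 0.34, 0.066, 0.66]]]
```

move_arm(
  series="0 0 0 0 -0.33;0 0 0 0 -0.33",
)

```text
time_s: 5.08
position: [0.518, 0.3236, 0.0533]
tool_rot: [[-0.281, 0.96, -0.0], [0.96, 0.281, 0.0], [0.0, -0.0, -1.0]]
ft_force: [-0.6, -0.3, -1.0]
grip_width: 0.0298
gripper_force: 21.2
```

move_arm(
  series="0 0 0 0 -0.31;0 0 0 0 -0.31",
)

```text
time_s: 5.32
position: [0.518, 0.3236, 0.0533]
tool_rot: [[-0.281, 0.96, 0.0], [0.96, 0.281, 0.0], [0.0, 0.0, -1.0]]
ft_force: [0.2, -0.3, -0.2]
grip_width: 0.0298
gripper_force: 21.2
```

move_arm(
  series="0 0 0 0 -0.30;0 0 0 0 -0.30",
)

```text
time_s: 5.58
position: [0.518, 0.3236, 0.0534]
tool_rot: [[-0.281, 0.96, 0.0], [0.96, 0.281, 0.0], [-0.0, 0.0, -1.0]]
ft_force: [0.4, 0.1, -0.4]
grip_width: 0.0301
gripper_force: 21.2
```

move_arm(
  series="0 0 0 0 -0.295;0 0 0 0 -0.295",
)

```text
time_s: 5.82
position: [0.518, 0.3236, 0.0533]
tool_rot: [[-0.281, 0.96, -0.0], [0.96, 0.281, -0.0], [-0.0, -0.0, -1.0]]
ft_force: [-0.6, 0.7, -1.1]
grip_width: 0.0298
gripper_force: 16.2
```

move_arm(
  series="0 0 0 0 -0.29",
)

```text
time_s: 5.95
position: [0.518, 0.3236, 0.0533]
tool_rot: [[-0.281, 0.96, 0.0], [0.96, 0.281, 0.0], [-0.0, 0.0, -1.0]]
ft_force: [1.2, 0.2, -1.4]
grip_width: 0.0304
gripper_force: 10.9
```

move_arm(
  series="0 0 0 0 -0.285",
)

```text
time_s: 6.08
position: [0.518, 0.3236, 0.0533]
tool_rot: [[-0.281, 0.96, 0.0], [0.96, 0.281, 0.0], [-0.0, 0.0, -1.0]]
ft_force: [-0.5, -0.4, -0.5]
grip_width: 0.0307
gripper_force: 4.0
```

Opening control gives a fine grip force. I'll check whether the cylinder pivots now.

move_arm(
  series="0 0 0 0 -0.285;0 0 0 0 -0.285",
)

```text
time_s: 6.32
position: [0.518, 0.3236, 0.0533]
tool_rot: [[-0.281, 0.96, 0.0], [0.96, 0.281, -0.0], [-0.0, 0.0, -1.0]]
ft_force: [0.7, -0.6, -0.8]
grip_width: 0.0307
gripper_force: 4.0
```

Run:
```python
from h import *
cyl()
```

```text
wrist [[], [[0.512, 0.349, 0.073, 0.9]]]
top [[[0.551, 0.209, 0.024, 0.77]], []]
side [[], [[0.51, 0.342, 0.07, 0.67]]]
```

move_arm(
  series="-0.8 0 -1 0 -0.285;-1.8 0 -2 0 -0.285;-3 0 -3 0 -0.285;-4.4 0 -4 0 -0.285;-6 0 -4.7 0 -0.285;-7.5 0 -5.3 0 -0.285;-9 0 -5.6 0 -0.285;-9 0 -5.6 0 -0.285",
)

```text
time_s: 7.78
position: [0.5443, 0.236, 0.1105]
tool_rot: [[-0.28, 0.96, 0.002], [0.96, 0.28, 0.001], [0.0, 0.002, -1.0]]
ft_force: [-1.0, 1.7, 6.0]
grip_width: 0.031
gripper_force: 4.4
```

Run:
```python
from h import *
cyl()
im=pic('side','s3'); cv2.imwrite('pics/s3.png',cv2.resize(im['pixels'][180:380,180:440],None,fx=2,fy=2))
```

```text
wrist [[[0.559, 0.186, 0.008, 0.76]], [[0.536, 0.25, 0.14, 0.63]]]
top [[[0.559, 0.183, 0.013, 0.62]], []]
side [[[0.562, 0.19, 0.012, 0.63]], []]
```

View pics/s3.png

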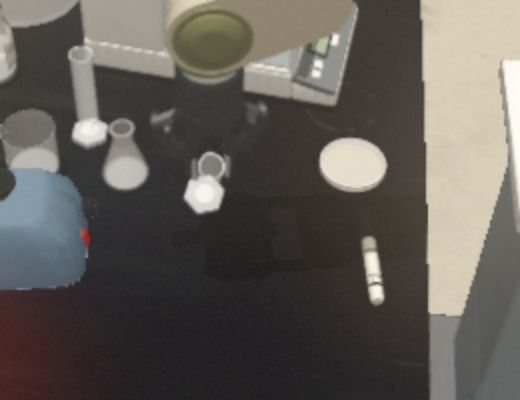

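The crop shows the foot at about (205,193) and the mouth at (210,165). The cylinder leans about 27° on its foot edge, so I'll finish the arc.

move_arm(
  series="-0.9 0 -0.2 0 -0.285;-1.7 0 -0.3 0 -0.285;-2.6 0 -0.4 0 -0.285;-3.4 0 -0.4 0 -0.285;-4.3 0 -0.3 0 -0.285;-5 0 -0.2 0 -0.285;-5.6 0 -0.1 0 -0.285;-5.6 0 -0.1 0 -0.285",
)

```text
time_s: 9.28
position: [0.5601, 0.1823, 0.1115]
tool_rot: [[-0.281, 0.96, 0.003], [0.96, 0.281, -0.0], [-0.001, 0.002, -1.0]]
ft_force: [0.8, 0.2, 8.2]
grip_width: 0.0307
gripper_force: 8.1
```

Run:
```python
from h import *
cyl()
```

```text
wrist [[[0.558, 0.183, -0.001, 0.66]], [[0.555, 0.195, 0.149, 0.72]]]
top [[[0.56, 0.182, 0.005, 0.43]], []]
side [[[0.56, 0.182, 0.0, 0.91]], [[0.558, 0.187, 0.15, 0.75]]]
```

move_arm(
  series="0 0 -0.1 0 -0.28;0 0 -0.1 0 -0.25;0 0 -0.1 0 -0.2;0 0 -0.1 0 0;0 0 -0.1 0 0.3;0 0 -0.1 0 0.3;0 0 -0.1 0 0.3;0 0 -0.1 0 0.3",
)

```text
time_s: 10.72
position: [0.5591, 0.1835, 0.1113]
tool_rot: [[-0.281, 0.96, -0.0], [0.96, 0.281, 0.0], [0.0, -0.0, -1.0]]
ft_force: [0.1, 0.8, -0.2]
grip_width: 0.0553
gripper_force: 0.0
```

Run:
```python
from h import *
cyl()
for c in ('top','wrist'):
  for t in ('balance','pan_middle','door_handle'):
    print(c,t,[(np.round(x['point'],3).tolist(),round(x['score'],2)) for x in spotter.mark_of(t,c)[:2]])
# balance yaw from handle mask
im=pic('top','t4')
r=spotter.cut_out('door_handle','top');m=r[0]['pixels'];v,u=np.nonzero(m)
R=cv2.Rodrigues(im['rvec'])[0];c=-R.T@np.ravel(im['tvec'])
n=cv2.undistortPoints(np.c_[u,v].astype(float).reshape(-1,1,2),im['camera_matrix'],im['dist']).reshape(-1,2)
d=np.c_[n,np.ones(len(n))]@R;P=(c+d*((.26-c[2])/d[:,2])[:,None])[:,:2]
w=np.linalg.svd(P-P.mean(0),full_matrices=False)[2][0]
print(len(u),u.min(),u.max(),v.min(),v.max(),P.mean(0),w,np.ptp((P-P.mean(0))@w))
cv2.imwrite('pics/t4.png',cv2.resize(im['pixels'][90:300,220:460],None,fx=3,fy=2.8))
```

```text
wrist [[[0.557, 0.184, -0.0, 0.93]], [[0.561, 0.185, 0.15, 0.81]]]
top [[[0.563, 0.182, 0.002, 0.42]], [[0.562, 0.179, 0.152, 0.55]]]
side [[[0.563, 0.186, -0.0, 0.76]], [[0.558, 0.182, 0.149, 0.98]]]
top balance [([0.572, -0.127, -0.001], 0.66), ([0.797, 0.167, -0.004], 0.22)]
top pan_middle [([0.545, -0.124, 0.07], 0.6)]
top door_handle [([0.617, -0.138, 0.272], 0.71)]
wrist balance []
wrist pan_middle []
wrist door_handle []
6922 338 429 106 195 [ 0.69700318 -0.13860711] [-0.76269411  0.64675938] 0.26067351948410666
```

View pics/t4.png

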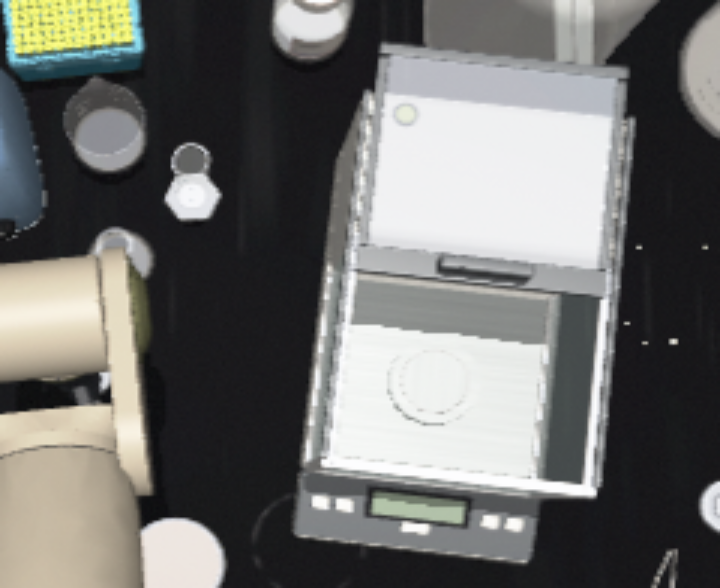

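The crop shows the flask at (120,250) and the pan centred at (432,385). The handle bar runs from (438,262) to (533,275). The shield's front top edge runs from (303,472) to (597,495). The balance is yawed a few degrees, so I'll work out its pose from these pixels.

Run:
```python
from h import *
im=optics.get_image('top')
R=cv2.Rodrigues(im['rvec'])[0];c=-R.T@np.ravel(im['tvec'])
def bp(q,z):
    uv=np.array(q,float)/[3,2.8]+[220,90]
    n=cv2.undistortPoints(uv.reshape(-1,1,2),im['camera_matrix'],im['dist']).reshape(-1,2)
    d=np.c_[n,np.ones(len(n))]@R;return (c+d*((z-c[2])/d[:,2])[:,None])[:,:2]
f=bp([[303,472],[597,495]],.236);b=bp([[383,45],[628,72]],.24);h=bp([[438,260],[533,273]],.266);p=bp([[432,385]],.07)
a=lambda v:np.degrees(np.arctan2(v[1],v[0]))
for n,v in dict(f=f,b=b,h=h).items():print(n,v.round(4).tolist(),v.mean(0).round(4),'yaw',a(v[0]-v[1])-90, np.linalg.norm(v[0]-v[1]))
print('pan',p,'fb yaw',a(b.mean(0)-f.mean(0)),a(b[0]-f[0]),a(b[1]-f[1]),np.linalg.norm(b.mean(0)-f.mean(0)))
```

```text
f [[0.4526, 0.0021], [0.436, -0.2173]] [ 0.4443 -0.1076] yaw -4.326894232857214 0.21999280918723726
b [[0.8077, -0.0606], [0.7845, -0.2492]] [ 0.7961 -0.1549] yaw -7.004760809573241 0.18996004504801894
h [[0.6211, -0.0966], [0.6109, -0.1667]] [ 0.616  -0.1316] yaw -8.290528441539124 0.0708208495122523
pan [[ 0.53872882 -0.12224964]] fb yaw -7.664601791911665 -10.02272881355487 -5.234931492281802 0.35496105810534667
```

move_arm(
  series="0 0 -0.2 -10 0.3;0 0 -0.4 -20 0.3;0 0 -0.4 -30 0.3;0 0 -0.4 -40 0.3;0 0 -0.4 -50 0.3;0 0 -0.4 -60 0.3;0 0 -0.4 -66 0.3;0 0 -0.4 -66 0.3",
)

```text
time_s: 12.62
position: [0.5591, 0.1835, 0.1153]
tool_rot: [[-0.991, 0.134, -0.0], [0.134, 0.991, 0.0], [0.0, 0.0, -1.0]]
ft_force: [-0.2, 0.3, -0.3]
grip_width: 0.0553
gripper_force: 0.0
```

Run:
```python
from h import *
s=observe();print(s['q'])
cyl();cyl()
```

```text
[ 6.65459122e+00  3.15333227e+01  7.81346149e+01  4.87147674e-04
  7.03328409e+01 -7.56317511e+01]
wrist [[[0.559, 0.183, -0.001, 0.88]], [[0.558, 0.181, 0.149, 0.91]]]
top [[[0.565, 0.18, 0.006, 0.53]], [[0.562, 0.183, 0.151, 0.61]]]
side [[[0.665, 0.156, -0.0, 0.71], [0.56, 0.185, 0.001, 0.66]], [[0.558, 0.178, 0.151, 0.7]]]
wrist [[[0.561, 0.181, 0.0, 0.98]], [[0.562, 0.183, 0.151, 0.61]]]
top [[[0.563, 0.182, 0.003, 0.38]], [[0.561, 0.182, 0.002, 0.69], [0.564, 0.183, 0.151, 0.62]]]
side [[[0.565, 0.185, 0.002, 0.67]], []]
```

move_arm(
  series="0 0 0 0 -0.2;0 0 0 0 -0.4;0 0 0 0 -0.4;0 0 0 0 -0.4;0 0 -1 0 -0.4;0 0 -4 0 -0.4;0 0 -8 0 -0.4;0 0 -12 0 -0.4",
  force=30,
)

```text
time_s: 14.52
position: [0.5588, 0.1836, 0.2371]
tool_rot: [[-0.991, 0.133, 0.0], [0.133, 0.991, 0.0], [-0.0, 0.0, -1.0]]
ft_force: [-0.1, -0.4, -0.4]
grip_width: 0.0306
gripper_force: 29.8
```

move_arm(
  series="0 0 -5 0 -0.4;0 0 -10 0 -0.4;0 0 -15 0 -0.4;0 0 -15.5 0 -0.4;0 0 -15.5 0 -0.4",
)

```text
time_s: 15.15
position: [0.5589, 0.1835, 0.39]
tool_rot: [[-0.991, 0.133, -0.001], [0.133, 0.991, 0.0], [0.001, -0.0, -1.0]]
ft_force: [0.9, -0.2, -2.8]
grip_width: 0.0309
gripper_force: 29.8
```

Run:
```python
from h import *
cyl()
```

```text
wrist [[[0.561, 0.184, 0.274, 0.6]], [[0.562, 0.185, 0.424, 0.62]]]
top [[[0.621, -0.136, 0.27, 0.67], [0.56, 0.182, 0.278, 0.47]], [[0.561, 0.183, 0.426, 0.65]]]
side [[[0.56, 0.183, 0.273, 0.59]], [[0.563, 0.178, 0.426, 0.84]]]
```

move_arm(
  series="-0.4 -4 0 0 -0.4;-0.8 -9 0 0 -0.4;-1.2 -14.5 0 0 -0.4;-1.6 -20 0 0 -0.4;-2 -25 0 0 -0.4;-2.5 -29 0 0 -0.4;-2.5 -30.7 0 0 -0.4;-2.5 -30.7 0 0 -0.4",
)

```text
time_s: 16.6
position: [0.5429, -0.1243, 0.3902]
tool_rot: [[-0.991, 0.134, -0.0], [0.134, 0.991, 0.0], [0.0, 0.0, -1.0]]
ft_force: [0.4, 0.7, -0.9]
grip_width: 0.0309
gripper_force: 30.0
```

Run:
```python
from h import *
cyl()
for c in ('top','wrist','side'):
  for t in ('balance','pan_middle','door_handle'):
    print(c,t,[(np.round(x['point'],3).tolist(),round(x['score'],2)) for x in spotter.mark_of(t,c)[:2]])
a=pic('wrist','w5')
```

```text
wrist [[[0.542, -0.127, 0.271, 0.8]], [[0.545, -0.123, 0.424, 0.7], [0.545, -0.124, 0.274, 0.26]]]
top [[[0.545, -0.125, 0.279, 0.48]], [[0.544, -0.121, 0.426, 0.62]]]
side [[[0.545, -0.122, 0.278, 0.84], [0.618, -0.133, 0.27, 0.22]], [[0.546, -0.127, 0.428, 0.81], [0.571, -0.13, -0.0, 0.57]]]
top balance [([0.572, -0.129, 0.0], 0.76)]
top pan_middle [([0.546, -0.127, 0.072], 0.49)]
top door_handle [([0.618, -0.135, 0.27], 0.68)]
wrist balance [([0.575, -0.129, 0.006], 0.98), ([0.543, -0.122, 0.423], 0.28)]
wrist pan_middle [([0.55, -0.124, 0.072], 0.92)]
wrist door_handle []
side balance [([0.572, -0.127, 0.001], 0.64)]
side pan_middle [([0.345, 0.246, -0.0], 0.64)]
side door_handle [([0.623, -0.133, 0.269], 0.9)]
```

View pics/w5.png

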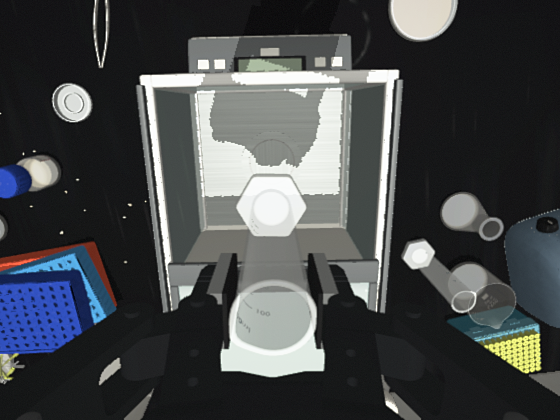

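The wrist view shows the cylinder over the open chamber, with its foot at (270,205). The chamber's walls are square to the picture, so the yaw is right. I'll lower it now.

move_arm(
  series="-0.15 0 3 0 -0.4;-0.15 0 7 0 -0.4;-0.15 0 11 0 -0.4;-0.15 0 15 0 -0.4;-0.15 0 17.5 0 -0.4;-0.15 0 18.5 0 -0.4;-0.15 0 19 0 -0.4;-0.15 0 19 0 -0.4",
)

```text
time_s: 18.55
position: [0.5447, -0.1244, 0.2009]
tool_rot: [[-0.991, 0.133, 0.001], [0.133, 0.991, -0.0], [-0.001, -0.0, -1.0]]
ft_force: [0.6, 0.3, 0.2]
grip_width: 0.0309
gripper_force: 30.0
```

Run:
```python
from h import *
cyl()
s=observe();print(s['position'],s['ft_force'])
```

```text
wrist [[[0.545, -0.126, 0.084, 0.69]], []]
top [[[0.549, -0.125, 0.087, 0.4]], []]
side [[], [[0.544, -0.128, 0.236, 0.56]]]
[ 0.54446046 -0.12430131  0.20048568] [-0.09183746  0.1348316  -0.79279698]
```

move_arm(
  series="0 0 0.4 0 -0.4;0 0 0.8 0 -0.4;0 0 1.0 0 -0.4;0 0 1.1 0 -0.4;0 0 1.2 0 -0.4;0 0 1.3 0 -0.4;0 0 1.3 0 -0.4",
)

```text
time_s: 19.88
position: [0.5444, -0.1243, 0.1873]
tool_rot: [[-0.991, 0.133, -0.0], [0.133, 0.991, 0.0], [0.0, 0.0, -1.0]]
ft_force: [-0.3, -0.1, -0.3]
grip_width: 0.0305
gripper_force: 30.0
```

move_arm(
  series="0 0 0.1 0 -0.4;0 0 0.1 0 -0.4",
)

```text
time_s: 20.12
position: [0.5444, -0.1243, 0.1863]
tool_rot: [[-0.991, 0.133, -0.0], [0.133, 0.991, 0.0], [0.0, 0.0, -1.0]]
ft_force: [0.5, 0.3, -0.2]
grip_width: 0.0305
gripper_force: 30.0
```

move_arm(
  series="0 0 0.1 0 -0.4;0 0 0.1 0 -0.4",
)

```text
time_s: 20.38
position: [0.5444, -0.1243, 0.1853]
tool_rot: [[-0.991, 0.133, 0.0], [0.133, 0.991, -0.0], [-0.0, -0.0, -1.0]]
ft_force: [-1.2, 0.5, -0.6]
grip_width: 0.0307
gripper_force: 30.0
```

move_arm(
  series="0 0 0.1 0 -0.4;0 0 0.1 0 -0.4",
)

```text
time_s: 20.62
position: [0.5445, -0.1243, 0.1846]
tool_rot: [[-0.991, 0.133, 0.001], [0.133, 0.991, -0.0], [-0.001, -0.0, -1.0]]
ft_force: [-0.2, 0.8, 1.6]
grip_width: 0.0308
gripper_force: 30.1
```

move_arm(
  series="0 0 0.05 0 -0.4;0 0 0.05 0 -0.4",
)

```text
time_s: 20.88
position: [0.5446, -0.1244, 0.1841]
tool_rot: [[-0.991, 0.133, 0.001], [0.133, 0.991, -0.0], [-0.001, -0.0, -1.0]]
ft_force: [-0.3, -1.1, 3.7]
grip_width: 0.031
gripper_force: 30.2
```

move_arm(
  series="0 0 0.05 0 -0.4;0 0 0.05 0 -0.4",
)

```text
time_s: 21.12
position: [0.5446, -0.1244, 0.1837]
tool_rot: [[-0.991, 0.133, 0.001], [0.133, 0.991, -0.0], [-0.001, -0.0, -1.0]]
ft_force: [1.2, -0.8, 5.0]
grip_width: 0.0306
gripper_force: 30.3
```

The cylinder is on the pan, with the load building up. I'll ease off and release.

move_arm(
  series="0 0 -0.1 0 -0.3;0 0 -0.1 0 -0.285;0 0 -0.1 0 -0.27;0 0 -0.1 0 -0.2;0 0 -0.1 0 0;0 0 -0.1 0 0.3;0 0 -0.1 0 0.3;0 0 -0.1 0 0.3",
)

```text
time_s: 22.12
position: [0.5444, -0.1243, 0.1843]
tool_rot: [[-0.991, 0.133, -0.0], [0.133, 0.991, 0.0], [0.0, 0.0, -1.0]]
ft_force: [0.4, -0.9, 0.0]
grip_width: 0.0554
gripper_force: 0.0
```

Run:
```python
from h import *
cyl()
for c in ('top','wrist','side'):
  for t in ('pan_middle',):
    print(c,t,[(np.round(x['point'],3).tolist(),round(x['score'],2)) for x in spotter.mark_of(t,c)[:2]])
s=observe();print(s['position'],s['ft_force'])
```

```text
wrist [[[0.543, -0.126, 0.071, 0.77]], [[0.546, -0.127, 0.217, 0.96]]]
top [[[0.545, -0.126, 0.073, 0.56]], [[0.548, -0.126, 0.222, 0.47]]]
side [[], [[0.618, -0.135, 0.267, 0.57], [0.546, -0.13, 0.218, 0.38]]]
top pan_middle [([0.546, -0.123, 0.072], 0.54), ([0.62, -0.134, 0.269], 0.3)]
wrist pan_middle []
side pan_middle []
[ 0.54442321 -0.12427972  0.18434755] [-0.73560265  0.31120462  0.05586071]
```

move_arm(
  series="0 0 -1 0 0.3;0 0 -3 0 0.3;0 0 -7 0 0.3;0 0 -11 0 0;0 0 -14 0 -1;-3 0 -14 0 -1;-7 0 -14 0 -1;-10.4 0 -14 0 -1",
)

```text
time_s: 23.72
position: [0.6485, -0.1382, 0.3251]
tool_rot: [[-0.991, 0.133, 0.001], [0.133, 0.991, -0.0], [-0.001, -0.0, -1.0]]
ft_force: [-0.9, -0.4, 0.5]
grip_width: 0.0004
gripper_force: 0.0
```

move_arm(
  series="0 0 0 0 -1;0 0 3 0 -1;0 0 5 0 -1;0 0 6 0 -1;0 0 6 0 -1",
)

```text
time_s: 24.35
position: [0.6471, -0.1381, 0.2648]
tool_rot: [[-0.991, 0.133, -0.0], [0.133, 0.991, 0.0], [0.0, 0.0, -1.0]]
ft_force: [-0.0, -0.5, 0.7]
grip_width: -0.0002
gripper_force: 0.0
```

Run:
```python
from h import *
cyl()
s=observe();print(s['position'],s['ft_force'])
for c in ('top','wrist','side'):
  for t in ('door_handle',):
    print(c,t,[(np.round(x['point'],3).tolist(),round(x['score'],2)) for x in spotter.mark_of(t,c)[:2]])
im=pic('side','s6'); cv2.imwrite('pics/s6.png',cv2.resize(im['pixels'][60:240,180:400],None,fx=3,fy=3))
```

```text
wrist [[[0.547, -0.127, 0.07, 0.58]], [[0.546, -0.124, 0.218, 0.92]]]
top [[[0.617, -0.135, 0.267, 0.35]], []]
side [[[0.62, -0.131, 0.269, 0.38]], [[0.545, -0.126, 0.221, 0.63]]]
[ 0.64752993 -0.13815895  0.26450968] [ 0.42027232  0.3833591  -0.67435012]
top door_handle [([0.62, -0.134, 0.269], 0.81)]
wrist door_handle [([0.617, -0.135, 0.268], 0.64)]
side door_handle [([0.62, -0.136, 0.267], 0.96)]
```

View pics/s6.png

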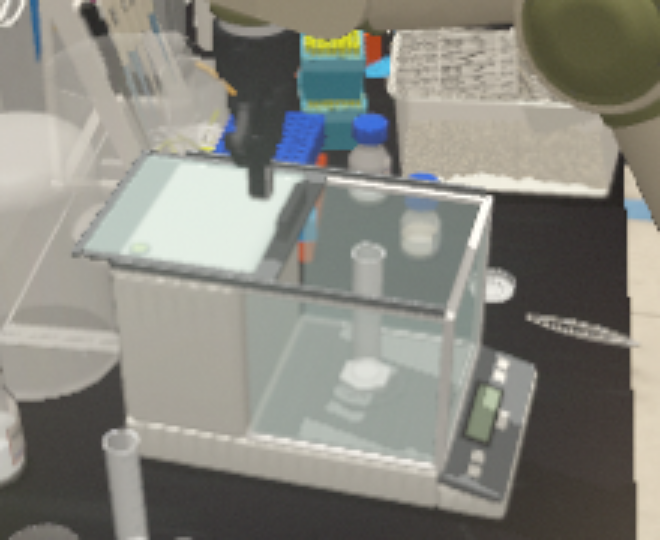

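The crop shows the closed fingers at (260,190), behind the handle bar at (295,220). The cylinder stands upright on the pan at (365,375). I'll push the door shut.

move_arm(
  series="0 0 0.7 0 -1;0 0 1.3 0 -1;1 0 1.3 0 -1;2.5 0 1.3 0 -1;4.5 0 1.3 0 -1;6.5 0 1.3 0 -1;8.5 0 1.3 0 -1;8.5 0 1.3 0 -1",
)

```text
time_s: 26.0
position: [0.5623, -0.1266, 0.2521]
tool_rot: [[-0.991, 0.134, 0.001], [0.134, 0.991, -0.0], [-0.001, -0.0, -1.0]]
ft_force: [0.4, 0.5, 0.1]
grip_width: 0.0
gripper_force: 0.0
```

Run:
```python
from h import *
cyl()
s=observe();print(s['position'],s['ft_force'])
for c in ('top','wrist','side'):
    print(c,[(np.round(x['point'],3).tolist(),round(x['score'],2)) for x in spotter.mark_of('door_handle',c)[:2]])
```

```text
wrist [[[0.543, -0.123, 0.069, 0.6]], []]
top [[[0.547, -0.126, 0.072, 0.53], [0.545, -0.128, 0.225, 0.5]], [[0.546, -0.128, 0.219, 0.5]]]
side [[], [[0.545, -0.128, 0.22, 0.43]]]
[ 0.56346613 -0.12684835  0.25111382] [0.23922471 0.08994789 0.30062048]
top [([0.544, -0.129, 0.269], 0.79)]
wrist [([0.542, -0.123, 0.267], 0.82)]
side [([0.541, -0.127, 0.27], 0.68)]
```

move_arm(
  series="1.5 0 0 0 -1;3.2 0 0 0 -1;5 0 0 0 -1;6.5 0 0 0 -1;7.5 0 0 0 -1;8 0 0 0 -1;8.3 0 0 0 -1;8.5 0 0 0 -1",
)

```text
time_s: 27.6
position: [0.4792, -0.1156, 0.2514]
tool_rot: [[-0.991, 0.133, 0.0], [0.133, 0.991, -0.0], [-0.0, -0.0, -1.0]]
ft_force: [1.4, -1.1, 0.1]
grip_width: 0.0001
gripper_force: 0.8
```

move_arm(
  series="0.2 0 0 0 -1;0.4 0 0 0 -1;0.4 0 0 0 -1",
)

```text
time_s: 27.98
position: [0.4767, -0.1152, 0.2515]
tool_rot: [[-0.991, 0.133, 0.005], [0.133, 0.991, -0.001], [-0.005, 0.0, -1.0]]
ft_force: [10.9, -1.8, -3.5]
grip_width: -0.0001
gripper_force: 5.4
```

move_arm(
  series="0.2 0 0 0 -1;0.4 0 0 0 -1;0.4 0 0 0 -1",
)

```text
time_s: 28.35
position: [0.4766, -0.1152, 0.2517]
tool_rot: [[-0.991, 0.133, 0.015], [0.133, 0.991, -0.002], [-0.015, 0.0, -1.0]]
ft_force: [32.3, -2.2, -12.1]
grip_width: -0.0
gripper_force: 15.8
```

The door is against its stop. I'll back off, rise and check.

move_arm(
  series="-0.8 0 0 0 -1;-1.5 0 0 0 -1;-2 0 -2 0 -1;-2 0 -6 0 -1;-2 0 -10 0 -1;-2 0 -12 0 -1;-2 0 -12 0 -1",
)

```text
time_s: 29.22
position: [0.491, -0.1171, 0.3721]
tool_rot: [[-0.991, 0.133, 0.002], [0.133, 0.991, -0.001], [-0.002, -0.001, -1.0]]
ft_force: [-0.7, 0.4, 0.2]
grip_width: -0.0003
gripper_force: 0.0
```

Run:
```python
from h import *
cyl()
for c in ('top','wrist','side'):
    print(c,[(np.round(x['point'],3).tolist(),round(x['score'],2)) for x in spotter.mark_of('door_handle',c)[:2]])
im=pic('side','s7'); cv2.imwrite('pics/s7.png',cv2.resize(im['pixels'][60:240,180:400],None,fx=3,fy=3))
```

```text
wrist [[], []]
top [[], []]
side [[], []]
top [([0.46, -0.12, 0.27], 0.71)]
wrist [([0.458, -0.115, 0.267], 0.76)]
side [([0.46, -0.118, 0.267], 0.67)]
```

View pics/s7.png

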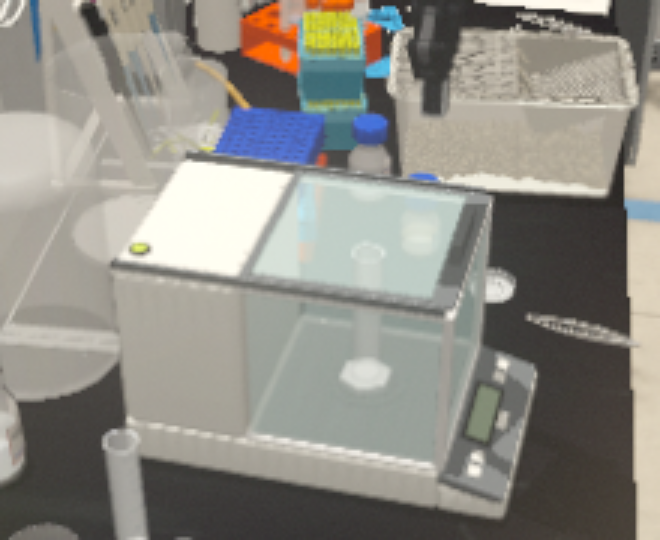

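The door is shut: its handle is over the front pane at (465,245). The cylinder stands upright on the pan at (365,375).

```bash
python3 -c "
from rig import order
print(order.close_job())"
```

```text
the job is handed in; nothing more can be done
None
```

The job is handed in at about 29 s of the 72 s allowed, with no verdict returned: the last picture shows the cylinder upright on the weighing pan with nothing touching it, and the top door pushed against its stop.

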